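# Register the seeding plate on its pins

### The arm

A 7-joint arm with a two-finger parallel gripper is mounted at the origin on the work surface. World frame = base frame: x ahead of the robot, y to its left, z up, the work surface at z = 0. Lengths are in m, angles in rad, forces in N, time in s.
With the tool pointing down it reaches from about 0.425 to 0.925 m from the base axis. Payload 6.8 kg.
Tool frame: the origin (TCP) lies between the finger pads; the fingertips stand 14 mm ahead of it and the grasp point (between the pads) lies 5 mm behind it; z points along the fingers, y is the direction in which the jaws open and shut (so a half turn about z gives the same grasp; the last joint's range is limited). The gripper opens to 85 mm and grips with 20 to 120 N. Pads are 22 mm wide; open, the fingers measure 114 mm over their backs; the gripper's body (76 mm by 85 mm) begins 54 mm behind the grasp point. The pads swing forward as they close: fully open they stand 13 mm farther back than shut.
Start: joints at [1.128, 0.477, 0.022, 1.555, -0.011, 1.109, -0.083], TCP at [0.222, -0.638, 0.245] pointing down, gripper open.
Joint ranges: [-2.96, 2.96], [-0.34, 2.1], [-1.41, 1.46], [0.24, 2.44], [-1.37, 4.51], [0.17, 1.92], [-2.96, 2.96]. Speed limits (rad/s): [2.39, 2.39, 3.14, 3.14, 3.14, 3.14, 3.14].

### API

Orientations are given as a unit quaternion [w, x, y, z].
In Python, from station import bot gives the robot as it stands.
- The arm moves only by the shell command python3 -m crank 'ROWS' [FORCE]. ROWS is JSON, a list of rows, each a list of 3 entries, a list of its own where there are three numbers: the shift along the tool's x, y, z in m, then the turn, a rotation vector about the tool's x, y, z in degrees, then the finger opening in m, from 0 to 0.0854. A call has 1 to 10 rows; each row shifts and turns the commanded pose from where the row before left it, along the tool's axes as they then stand; what a row does not reach is not made up. A row lasts 1/8 s, in which the tool goes at most 62.5 mm and 10.7 degrees, less where a joint would pass 70% of its speed; a pose out of reach is approached as far as the arm can. A call is refused whole if a number of a shift passes 0.0625 or a number of a turn 10.7, either way. A call with a gripper value outside its range is refused whole. The fingers move at their own pace and stop on an object; FORCE is the grip in N (left out, the last holds). Time passes only in rows, so rows that do not move let the fingers close. It gives the time, the measured TCP pose, the force and the opening at its end, in the units of the state.
- bot.get_obs(): the state, without advancing time (a new reading comes with each control period).
- bot.read_camera(name): name is "side" or "top" or "wrist"; returns (picture, depth): 420x560x3 uint8, red, green, blue; 420x560 float32, m along the optical axis (not along the pixel's ray), 0 where there is no reading.
- bot.calibration(name): a dict with "fx", "fy", "cx", "cy" (pixels), "D" ([k1, k2, p1, p2, k3] as OpenCV has them; the pictures are not rectified), "extrinsics" (4x4, takes a point from camera to world coordinates). Camera axes: x right, y down, z forward; pixel columns grow to the right and rows downward; lengths in m; the calibration is good to about 2 mm. A picture is of the moment at which its call begins: read the wrist's pose just before it. calibration takes no time and is no camera call; for the wrist camera it gives the pose at the moment of the call.
- bot.hand_in(): hands the job in, once; it reports no verdict.
The state is a dict: "t": time; "q": joint angles; "joint_vel": joint speeds; "joint_torque": joint torques, N m; "eef_pos": TCP position; "tool_rot": TCP orientation; "contact_force": force on the tool from outside, world axes, zero at the start; "torque": the same for the moment, N m; "gripper_width": opening from 0.0 (shut) to 1.0 (fully open).
Only numpy, scipy, OpenCV 4.12 (cv2) and the standard library are available. Lean on these libraries where they do the work, as an engineer would, in place of code of your own. Each camera call takes 0.05 s, during which the arm holds its last target.

### The job

The clear seeding plate has been laid crooked on the seeding station, riding on top of the two locating pins. With your fingertips nudge it gently sideways until both its bushed holes drop over the two pins and it lies flat on the station, then take your hand away. Do not grip or lift the plate, and leave the other things on the bench where they are.

Things in the scene. Friction and masses are not known exactly. Their poses are not given: they have to be found in the camera images.
- station: Fixed grey frame on four feet with a black plug tray (6 x 8 brown plugs) let in. Its top is one flat level surface 55 mm above the bench, 255 mm along its x (-130 to +125 mm) by 300 mm along its y. Origin: on the bench under the middle of where the plate belongs; x points away from the robot (turned up to 0.3 rad), y left, z up. The pins stand on its far rail at x = 82 mm, y = +70 and -70 mm.
- pin_left (a point): Left (+y) steel locating pin of the station; the point is on its axis at the station's top surface. The pin is 10 mm thick for 5 mm, then tapers to a blunt nose 5 mm wide, 12.5 mm high in all. Axes as the station's.
- pin_right (a point): Right (-y) locating pin, same shape, 140 mm from the left one.
- plate: Loose clear plastic sheet, 210 mm (own x) by 250 mm (own y) by 4 mm, about 0.4 kg, pierced by small seed holes, with an upright aluminium rim round its edges (see plate_rim_near). Origin: middle of the underside; x away from the robot, y left, z up. Seated, it lies flat, its origin 55 mm straight above the station's and its axes along the station's. It slides under a push of some 2 to 5 N.
- plate_rim_near (a point): Middle of the plate's near (-x) rim, at its top, in the rim's thickness: plate x = -103, y = 0, z = 20 mm. The rim is 4 mm thick and stands 16 mm above the sheet on all four edges, flush with the sheet's outside, with a 25 mm gap in the right side at the near right corner; fingers can push on its outside, or on its inside from within the pan.
- plate_rim_far (a point): Middle of the far (+x) rim's top: plate x = +103, y = 0, z = 20 mm. At the start the plate is 20 to 35 mm too far along the station's +x, up to 35 mm off to either side and turned up to 0.1 rad. Its underside rests on the pins' noses at the far side and on the station's flat top at the near side, so it slopes up about 0.08 rad away from the robot; the far side falls as the holes drop over the pins.
- hole_left (a point): Left (+y) locating hole of the plate, 14 mm wide with a steel bush ring 20 mm across, at plate x = +82 mm, y = +70 mm; the point is its centre at the plate's underside.
- hole_right (a point): Right (-y) locating hole, the same, at plate x = +82 mm, y = -70 mm.
- seed_jar: Bystander: small amber jar with steel lid, 56 mm wide, 75 mm tall, on the bench beside the station. Origin at its foot.
- seed_cup: Bystander: white cup, 60 mm wide, 50 mm tall, on the bench beside the station. Origin at its foot.
- dust_brush: Bystander: small brush about 170 mm long lying on the bench along the station's right side. Origin under its middle.
- dibber: Bystander: wooden dibber standing on its knob, 38 mm wide, 120 mm tall, on the bench beside the station. Origin at its foot.
- clay_pot: Bystander: terracotta pot, 72 mm wide, 70 mm tall, on the bench beside the station. Origin at its foot.
- scoop: Bystander: small aluminium seed scoop with wooden handle, about 155 mm long, 24 mm tall, on the bench to the right of the brush. Origin under the back of its pan.

How it is judged:
At the end, for the whole second after the job is handed in: Both holes of the plate are over their pins (each hole's centre within 4.5 mm of its pin's axis, its underside within 2 mm of the station's top), and the plate lies flat (within 0.015 rad) and still (horizontal distance between hole_left and pin_left below 0.0045 m and horizontal distance between hole_right and pin_right below 0.0045 m and z of hole_left in the frame of pin_left below 0.002 m and z of hole_right in the frame of pin_right below 0.002 m and angle between plate's own z axis and vertical below 0.015 rad and z of plate in the frame of station below 0.057 m and linear speed of plate below 0.01 m/s and angular speed of plate below 0.05 rad/s); the robot touches nothing.
It fails at once if the plate is lifted or carried (its middle more than 18 mm above its seat on the station, or tipped more than 0.17 rad) (z of plate in the frame of station above 0.073 m or angle between plate's own z axis and vertical above 0.17 rad).
It fails at once if the plate is gripped or shoved hard (more than 38 N from the fingers) (contact force between the fingers and plate above 38 N).
It fails at once if another thing on the bench is knocked about (moved more than 25 mm) (distance of any of seed_jar, seed_cup, dust_brush, dibber, clay_pot, scoop from where it was at the start of the episode above 0.025 m).
It also fails if it takes over 54 s, if anything falls off the work surface, if the arm or the gripper's body presses on something with over 40 N, if the wrist force passes 120 N, or if a joint passes its speed limit or range.

## Working session

There is one attempt and no reset: what is moved stays moved. The work goes in short steps, Python scripts to look and compute and a shell command to move; the robot and the scene stay as the last step left them, time stands still between calls to the robot, and variables do not carry over. Pictures are saved under pics/ and viewed, and the job is handed in when it is done.

```bash
ls; mkdir -p pics
python3 - <<'E'
from station import bot
import cv2,numpy as np
o=bot.get_obs()
print({k:np.round(v,3) for k,v in o.items()})
for n in ["side","top","wrist"]:
    c=bot.calibration(n)
    print(n,{k:np.round(v,3) for k,v in c.items()})
    p,d=bot.read_camera(n)
    cv2.imwrite(f"pics/{n}0.png",p[:,:,::-1]); np.save(f"pics/{n}0.npy",d)
E
```

```text
pics
{'t': np.float64(0.0), 'q': array([ 1.128,  0.478,  0.022,  1.556, -0.011,  1.109, -0.083]), 'joint_vel': array([-0.001, -0.001, -0.   ,  0.002,  0.   ,  0.   ,  0.001]), 'joint_torque': array([-1.0000e-03, -5.9645e+01,  1.6080e+00, -2.8119e+01,  1.3000e-02,
        9.0000e-03, -0.0000e+00]), 'eef_pos': array([ 0.222, -0.637,  0.244]), 'tool_rot': array([-0.001,  0.986,  0.167, -0.   ]), 'contact_force': array([0.156, 0.094, 0.056]), 'torque': array([ 0.004,  0.051, -0.047]), 'gripper_width': np.float64(1.0)}
side {'fx': np.float64(522.324), 'fy': np.float64(522.324), 'cx': np.float64(273.317), 'cy': np.float64(216.684), 'D': array([-0.052,  0.   ,  0.   ,  0.   ,  0.   ]), 'extrinsics': array([[-0.974, -0.151,  0.169,  0.392],
       [-0.226,  0.659, -0.718,  0.753],
       [-0.003, -0.737, -0.676,  0.811],
       [ 0.   ,  0.   ,  0.   ,  1.   ]])}
top {'fx': np.float64(418.486), 'fy': np.float64(418.486), 'cx': np.float64(285.826), 'cy': np.float64(205.201), 'D': array([-0.072,  0.   ,  0.   ,  0.   ,  0.   ]), 'extrinsics': array([[ 0.009, -0.998,  0.054,  0.508],
       [-1.   , -0.008,  0.025, -0.019],
       [-0.024, -0.054, -0.998,  0.926],
       [ 0.   ,  0.   ,  0.   ,  1.   ]])}
wrist {'fx': np.float64(344.149), 'fy': np.float64(344.149), 'cx': np.float64(280.738), 'cy': np.float64(208.769), 'D': array([0.007, 0.   , 0.   , 0.   , 0.   ]), 'extrinsics': array([[ 0.329, -0.895, -0.301,  0.3  ],
       [-0.944, -0.312, -0.103, -0.61 ],
       [-0.002,  0.318, -0.948,  0.374],
       [ 0.   ,  0.   ,  0.   ,  1.   ]])}
```

View pics/top0.png

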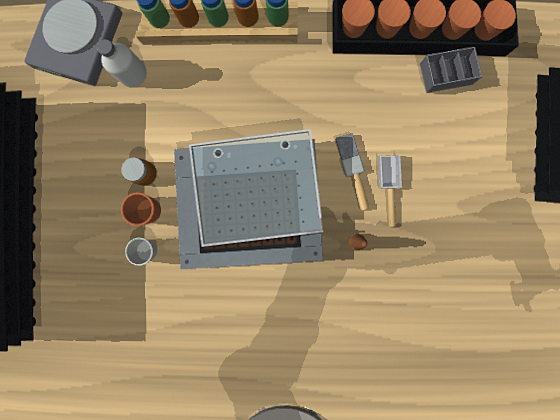

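View pics/side0.png

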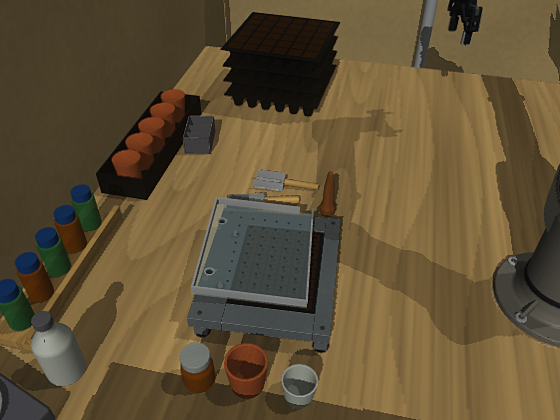

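Run:
```python
import cv2
p=cv2.imread("pics/top0.png")[115:285,160:340]
cv2.imwrite("pics/top0z.png",cv2.resize(p,None,fx=3.5,fy=3.5,interpolation=cv2.INTER_CUBIC))
p=cv2.imread("pics/side0.png")[185:355,180:350]
cv2.imwrite("pics/side0z.png",cv2.resize(p,None,fx=3.5,fy=3.5,interpolation=cv2.INTER_CUBIC))
```

```text
(no output)
```

View pics/top0z.png

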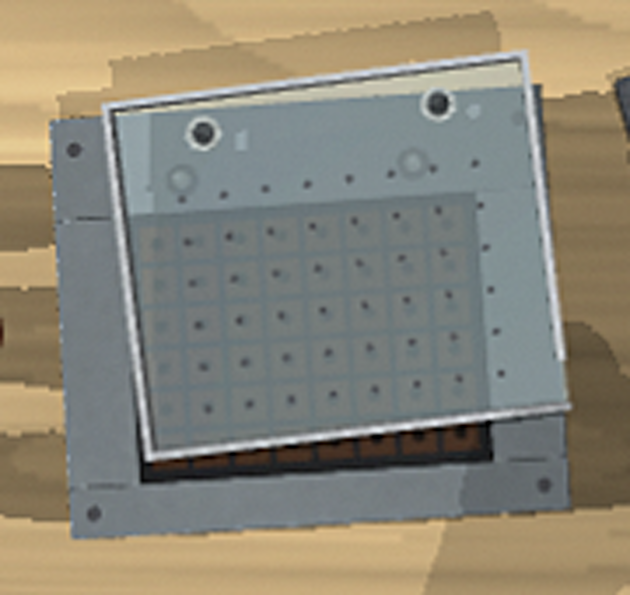

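View pics/side0z.png

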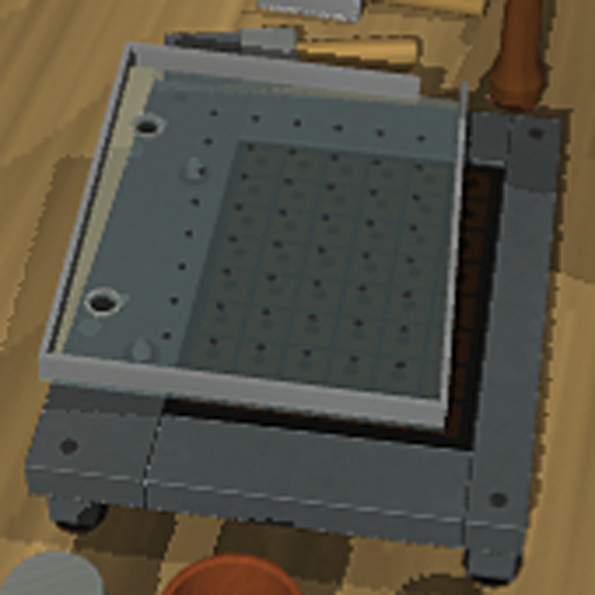

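```bash
cat > h.py <<'E'
import numpy as np,cv2
from station import bot
def ray(n,uv,z,E=None):
    c=bot.calibration(n); K=np.array([[c['fx'],0,c['cx']],[0,c['fy'],c['cy']],[0,0,1]])
    E=c['extrinsics'] if E is None else E
    p=cv2.undistortPoints(np.array(uv,float).reshape(-1,1,2),K,np.array(c['D']))[:,0]
    d=np.c_[p,np.ones(len(p))]@E[:3,:3].T
    s=(np.broadcast_to(z,len(d))-E[2,3])/d[:,2]
    return E[:3,3]+d*s[:,None]
def fit(src,dst):
    s=np.asarray(src)[:,:2];d=np.asarray(dst)[:,:2];ms,md=s.mean(0),d.mean(0)
    H=(s-ms).T@(d-md);th=np.arctan2(H[0,1]-H[1,0],H[0,0]+H[1,1])
    R=np.array([[np.cos(th),-np.sin(th)],[np.sin(th),np.cos(th)]])
    t=md-R@ms
    return t,th,(s@R.T+t-d)
def zt(u): return np.array(u)/3.5+[160,115]
def zs(u): return np.array(u)/3.5+[180,185]
E
python3 - <<'E'
from h import *
np.set_printoptions(precision=4,suppress=True)
st=ray('top',zt([(53,121),(540,85),(568,510),(73,537)]),.055)
m=[(.125,.15),(.125,-.15),(-.13,-.15),(-.13,.15)]
print('station',fit(m,st))
pins=ray('top',zt([(181,180),(414,162)]),.0675); print('pins',pins,fit([(.082,.07),(.082,-.07)],pins))
holes=ray('top',zt([(203,133),(438,104)]),.0735);print('holes',holes, np.linalg.norm(holes[0]-holes[1]),fit([(.082,.07),(.082,-.07)],holes))
# rim tops
rc=ray('top',zt([(105,106),(527,53),(569,407),(150,458)]),[.0925,.0925,.076,.076])
print('rim',fit([(.105,.125),(.105,-.125),(-.105,-.125),(-.105,.125)],rc))
# side
print('side pins',ray('side',zs([(193,165),(141,345)]),.0675),'holes',ray('side',zs([(147,126),(102,302)]),.0735))
print('things',ray('top',[(347,150),(362,208),(357,241),(389,160),(392,225)],.02))
E
```

```text
station (array([0.5597, 0.0827]), np.float64(0.07167110722757282), array([[ 0.0015,  0.002 ],
       [ 0.0003, -0.0018],
       [-0.0001, -0.0021],
       [-0.0017,  0.0019]]))
pins [[0.6343 0.1572 0.0675]
 [0.6456 0.0187 0.0675]] (array([0.5582, 0.0813]), np.float64(0.08165473488866186), array([[-0.    ,  0.0005],
       [ 0.    , -0.0005]]))
holes [[0.6614 0.1435 0.0735]
 [0.6792 0.0046 0.0735]] 0.1400072005733423 (array([0.589 , 0.0637]), np.float64(0.1270392148225189), array([[ 0., -0.],
       [-0.,  0.]]))
rim (array([0.5877, 0.0621]), np.float64(0.12964095157408256), array([[ 0.0019,  0.0019],
       [ 0.0026, -0.0013],
       [-0.0021, -0.0024],
       [-0.0023,  0.0018]]))
side pins [[0.643  0.0257 0.0675]
 [0.6318 0.1632 0.0675]] holes [[0.6768 0.0058 0.0735]
 [0.6593 0.144  0.0735]]
things [[ 0.679  -0.1291  0.02  ]
 [ 0.5525 -0.1616  0.02  ]
 [ 0.4812 -0.1509  0.02  ]
 [ 0.6578 -0.2208  0.02  ]
 [ 0.5162 -0.2266  0.02  ]]
```

```bash
python3 -m crank '[[[0.0447,-0.0318,0],[0,0,0],0.085],[[0.0447,-0.0318,0],[0,0,0],0.085],[[0.0447,-0.0318,0],[0,0,0],0.085],[[0.0447,-0.0318,0],[0,0,0],0.085],[[0.0447,-0.0318,0],[0,0,0],0.085],[[0.0447,-0.0318,0],[0,0,0],0.085]]'
python3 -m crank '[[[0.0447,-0.0318,0],[0,0,0],0.085],[[0.0447,-0.0318,0],[0,0,0],0.085],[[0.0447,-0.0318,0],[0,0,0],0.085],[[0.0447,-0.0318,0],[0,0,0],0.085],[[0.0447,-0.0318,0],[0,0,0],0.085],[[0.0447,-0.0318,0],[0,0,0],0.085]]'
python3 -m crank '[[[0,0,0],[0,0,-9.4],0.085],[[0,0,0],[0,0,-9.4],0.085],[[0,0,0],[0,0,-9.4],0.085],[[0,0,0],[0,0,-9.4],0.085],[[0,0,0],[0,0,-9.4],0.085],[[0,0,0],[0,0,-9.4],0.085],[[0,0,0],[0,0,-9.4],0.085],[[0,0,0],[0,0,-9.4],0.085],[[0,0,0],[0,0,0],0.085]]'
```

```text
t: 0.9
eef_pos: [0.4131, -0.3676, 0.2452]
tool_rot: [0.0, 0.986, 0.167, -0.0]
contact_force: [-0.1, -0.0, 0.0]
gripper_width: 0.992
t: 1.65
eef_pos: [0.6037, -0.0995, 0.2451]
tool_rot: [0.0, 0.986, 0.166, -0.0]
contact_force: [-0.3, -1.0, -0.4]
gripper_width: 0.997
t: 2.78
eef_pos: [0.6028, -0.101, 0.2449]
tool_rot: [-0.0, 0.68, 0.733, -0.0]
contact_force: [0.3, -0.3, -0.4]
gripper_width: 0.994
```

```bash
python3 -m crank '[[[0,0,0.06],[0,0,0],0.085],[[0,0,0.06],[0,0,0],0.085],[[0,0,0.03],[0,0,0],0.085],[[0,0,0.02],[0,0,0],0.085],[[0,0,0],[0,0,0],0.085]]'
python3 - <<'E'
from h import *
for n in ['side','wrist']:
    p,d=bot.read_camera(n); cv2.imwrite(f'pics/{n}1.png',p[:,:,::-1])
p=cv2.imread("pics/side1.png")[105:315,170:370]
cv2.imwrite("pics/side1z.png",cv2.resize(p,None,fx=2.8,fy=2.8,interpolation=cv2.INTER_CUBIC))
E
```

```text
t: 3.4
eef_pos: [0.6025, -0.1008, 0.0744]
tool_rot: [-0.001, 0.68, 0.733, -0.001]
contact_force: [0.6, 0.7, -0.2]
gripper_width: 1.001
```

View pics/side1z.png

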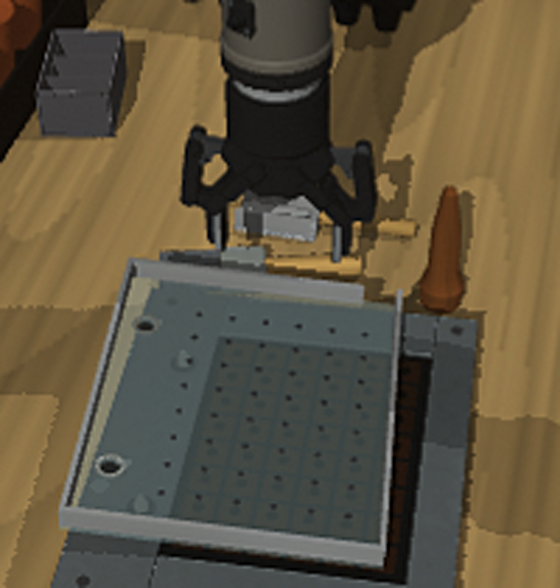

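View pics/wrist1.png

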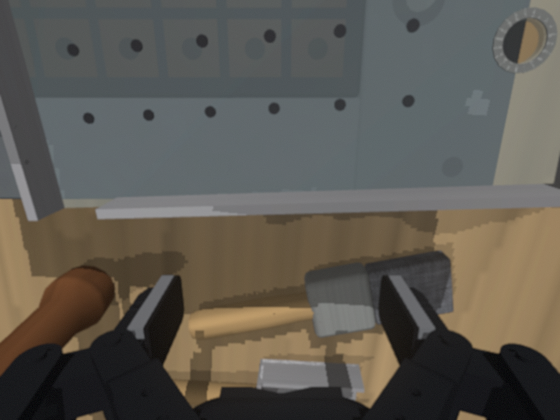

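```bash
python3 -m crank '[[[0.008,0,0.006],[0,0,0],0.085],[[0.008,0,0],[0,0,0],0.085],[[0.003,0,0],[0,0,0],0.085],[[0.002,0,0],[0,0,0],0.085],[[0.002,0,0],[0,0,0],0.085]]'
python3 -m crank '[[[0.002,0,0],[0,0,0],0.085],[[0.002,0,0],[0,0,0],0.085],[[0.002,0,0],[0,0,0],0.085],[[0.002,0,0],[0,0,0],0.085]]'
python3 -m crank '[[[0.002,0,0],[0,0,0],0.085],[[0.002,0,0],[0,0,0],0.085],[[0.002,0,0],[0,0,0],0.085],[[0.002,0,0],[0,0,0],0.085]]'
```

```text
t: 4.12
eef_pos: [0.6013, -0.078, 0.0694]
tool_rot: [0.0, 0.68, 0.734, -0.0]
contact_force: [-0.4, -1.0, 0.8]
gripper_width: 0.996
t: 4.62
eef_pos: [0.6005, -0.0704, 0.0692]
tool_rot: [0.0, 0.68, 0.733, -0.0]
contact_force: [0.6, -3.2, 0.2]
gripper_width: 0.995
t: 5.12
eef_pos: [0.6, -0.0619, 0.0693]
tool_rot: [0.0, 0.68, 0.734, -0.0]
contact_force: [-1.5, -1.8, 0.5]
gripper_width: 0.994
```

```bash
python3 -m crank '[[[0.002,0,0],[0,0,0],0.085],[[0.002,0,0],[0,0,0],0.085],[[0.002,0,0],[0,0,0],0.085],[[0.002,0,0],[0,0,0],0.085],[[0,0,0],[0,0,0],0.085]]'
cat > look.py <<'E'
import sys;from h import *
k=sys.argv[1]
p,d=bot.read_camera('top');cv2.imwrite(f'pics/top{k}.png',p[:,:,::-1])
cv2.imwrite(f"pics/top{k}z.png",cv2.resize(p[115:285,160:340,::-1],None,fx=3.5,fy=3.5,interpolation=cv2.INTER_CUBIC))
p,d=bot.read_camera('side');cv2.imwrite(f'pics/side{k}.png',p[:,:,::-1])
cv2.imwrite(f"pics/side{k}z.png",cv2.resize(p[185:355,180:350,::-1],None,fx=3.5,fy=3.5,interpolation=cv2.INTER_CUBIC))
E
python3 look.py 2
```

```text
t: 5.75
eef_pos: [0.5995, -0.0535, 0.0693]
tool_rot: [-0.0, 0.679, 0.734, 0.0]
contact_force: [-1.6, -1.3, 0.0]
gripper_width: 0.999
```

View pics/top2z.png

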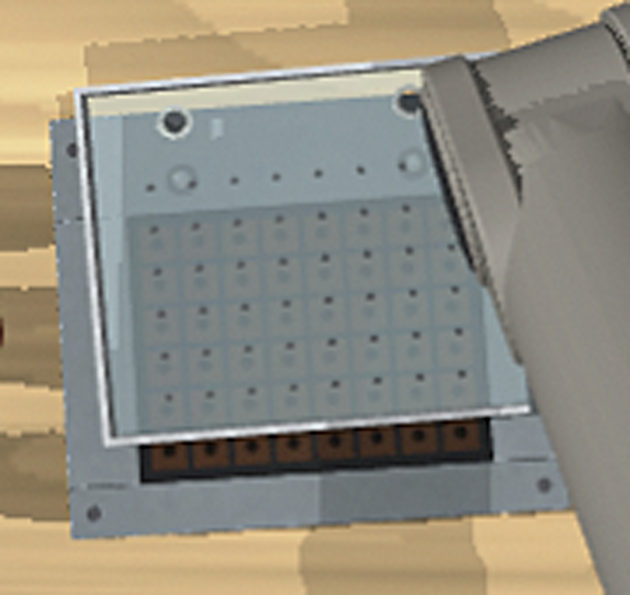

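View pics/side2z.png

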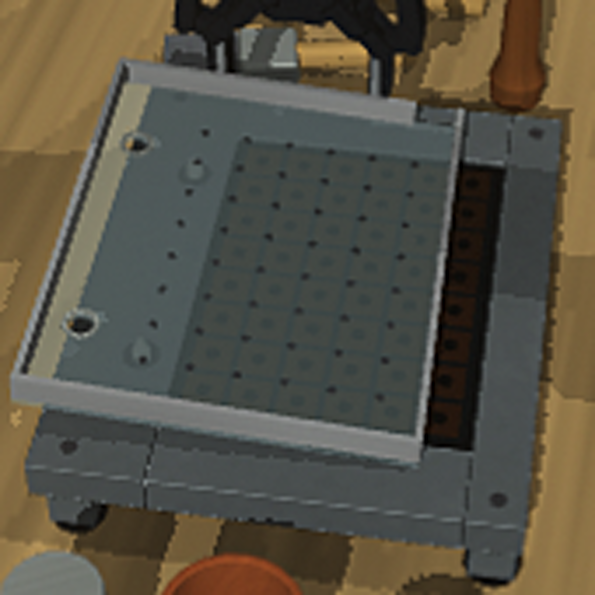

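Run:
```python
from h import *
np.set_printoptions(precision=4,suppress=True)
for n,f,P,H in [('top',zt,[(181,180),(414,162)],[(175,122),(410,101)]),('side',zs,[(141,344),(193,165)],[(82,322),(138,144)])]:
    p=ray(n,f(P),.0675)[:,:2];h=ray(n,f(H),.0742)[:,:2]
    th=np.arctan2(*((p[0]-p[1])*[-1,1]));R=np.array([[np.cos(th),-np.sin(th)],[np.sin(th),np.cos(th)]])
    th2=np.arctan2(*((h[0]-h[1])*[-1,1]))
    print(n,th,th2,'offset in station frame',(h-p)@R, 'pins',p,'dist',np.linalg.norm(p[0]-p[1]))
```

```text
top 0.08165473488866186 0.0924210724415275 offset in station frame [[ 0.0337  0.0002]
 [ 0.0352 -0.0004]] pins [[0.6343 0.1572]
 [0.6456 0.0187]] dist 0.13905053397992706
side 0.08008380942453983 0.08773060590295191 offset in station frame [[ 0.0326 -0.0048]
 [ 0.0337 -0.0059]] pins [[0.632  0.1626]
 [0.643  0.0257]] dist 0.13734406386498577
```

```bash
python3 -m crank '[[[-0.01,0,0],[0,0,0],0.085],[[-0.015,0,0],[0,0,0],0.085],[[0,0,-0.04],[0,0,0],0.085],[[0,0,-0.04],[0,0,0],0.085],[[0.041,-0.017,0],[0,0,0],0.085],[[0.041,-0.017,0],[0,0,0],0.085],[[0.041,-0.017,0],[0,0,0],0.085],[[0.041,-0.017,0],[0,0,0],0.085]]'
python3 -m crank '[[[0,0,0],[0,0,9.98],0.085],[[0,0,0],[0,0,9.98],0.085],[[0,0,0],[0,0,9.98],0.085],[[0,0,0],[0,0,9.98],0.085],[[0,0,0],[0,0,9.98],0.085],[[0,0,0],[0,0,9.98],0.085],[[0,0,0],[0,0,9.98],0.085],[[0,0,0],[0,0,9.98],0.085],[[0,0,0],[0,0,9.98],0.085],[[0,0,0],[0,0,0],0.085]]'
python3 look.py 3
python3 - <<'E'
from h import *
p,d=bot.read_camera('wrist'); cv2.imwrite('pics/wrist3.png',p[:,:,::-1])
E
```

```text
t: 6.85
eef_pos: [0.5209, 0.0793, 0.1495]
tool_rot: [0.0, 0.68, 0.733, 0.0]
contact_force: [0.4, -0.7, -0.6]
gripper_width: 0.997
t: 8.1
eef_pos: [0.5214, 0.0786, 0.1494]
tool_rot: [0.0, 0.999, 0.04, 0.0]
contact_force: [0.3, 0.0, -0.3]
gripper_width: 0.994
```

View pics/wrist3.png

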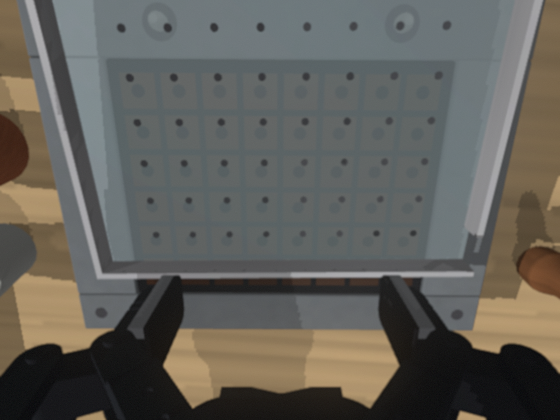

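View pics/side3.png

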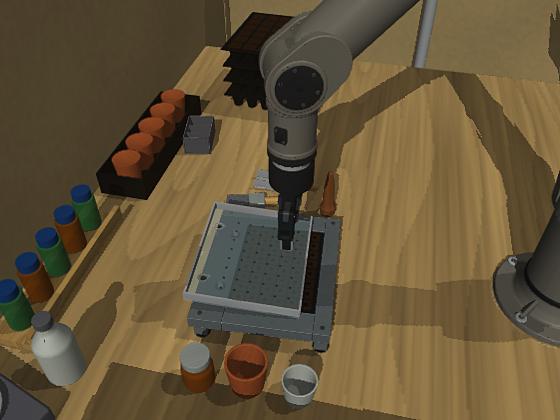

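View pics/top3z.png

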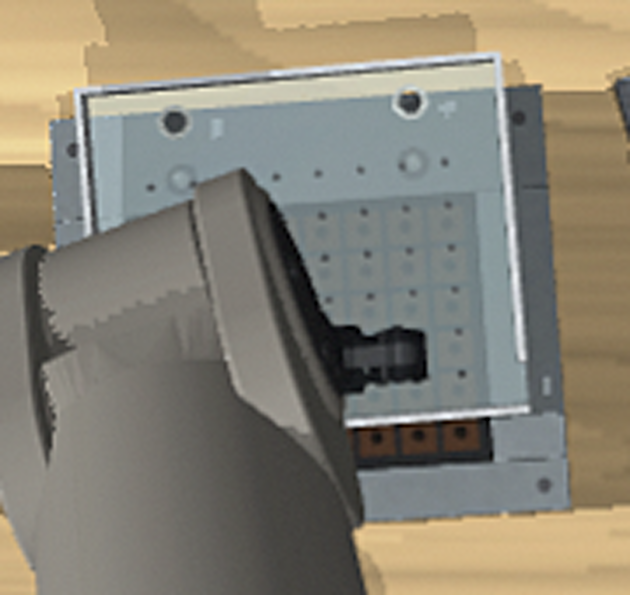

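Run:
```python
from h import *
r=ray('top',zt([(528,408),(400,417)]),.0755);print(r)
w=bot.calibration('wrist')
print(ray('wrist',[(200,275),(280,274),(380,274),(450,272)],.0755))
```

```text
[[ 0.50109046 -0.04928138  0.0755    ]
 [ 0.49518076  0.02489387  0.0755    ]]
[[ 0.48510615  0.13025126  0.0755    ]
 [ 0.49022634  0.07725489  0.0755    ]
 [ 0.49573653  0.01101751  0.0755    ]
 [ 0.5010834  -0.03486496  0.0755    ]]
```

```bash
python3 -m crank '[[[0,0,0.03],[0,0,0],0.085],[[0,0,0.03],[0,0,0],0.085],[[0,0,0.015],[0,0,0],0.085],[[0,0,0.006],[0,0,0],0.085],[[0,0,0],[0,0,0],0.085]]'
python3 -m crank '[[[-0.008,0,0],[0,0,0],0.085],[[-0.006,0,0],[0,0,0],0.085],[[-0.002,0,0],[0,0,0],0.085],[[-0.002,0,0],[0,0,0],0.085],[[-0.002,0,0],[0,0,0],0.085],[[-0.002,0,0],[0,0,0],0.085]]'
```

```text
t: 8.88
eef_pos: [0.5214, 0.0794, 0.0686]
tool_rot: [-0.0, 0.999, 0.04, 0.0]
contact_force: [-0.9, -0.8, -0.6]
gripper_width: 0.997
t: 9.62
eef_pos: [0.4997, 0.0779, 0.0685]
tool_rot: [-0.0, 0.999, 0.04, 0.001]
contact_force: [1.0, 0.7, -0.1]
gripper_width: 0.997
```

```bash
python3 -m crank '[[[-0.002,0,0],[0,0,0],0.085],[[-0.002,0,0],[0,0,0],0.085],[[-0.002,0,0],[0,0,0],0.085],[[-0.002,0,0],[0,0,0],0.085],[[-0.002,0,0],[0,0,0],0.085]]'
python3 -m crank '[[[-0.002,0,0],[0,0,0],0.085],[[-0.002,0,0],[0,0,0],0.085],[[-0.002,0,0],[0,0,0],0.085],[[-0.002,0,0],[0,0,0],0.085],[[0,0,0],[0,0,0],0.085]]'
python3 look.py 4;  python3 - <<'E'
from h import *
p,d=bot.read_camera('wrist'); cv2.imwrite('pics/wrist4.png',p[:,:,::-1])
E
```

```text
t: 10.25
eef_pos: [0.4892, 0.0768, 0.0684]
tool_rot: [-0.0, 0.999, 0.04, 0.0]
contact_force: [2.8, 0.7, 1.1]
gripper_width: 0.995
t: 10.88
eef_pos: [0.4808, 0.0762, 0.0683]
tool_rot: [0.0, 0.999, 0.04, -0.0]
contact_force: [1.9, 1.3, 2.2]
gripper_width: 0.994
```

View pics/wrist4.png

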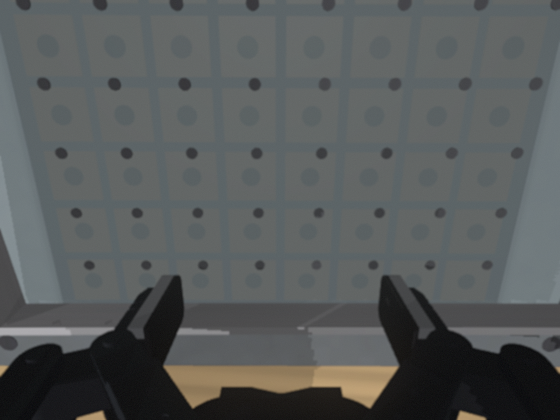

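View pics/side4z.png

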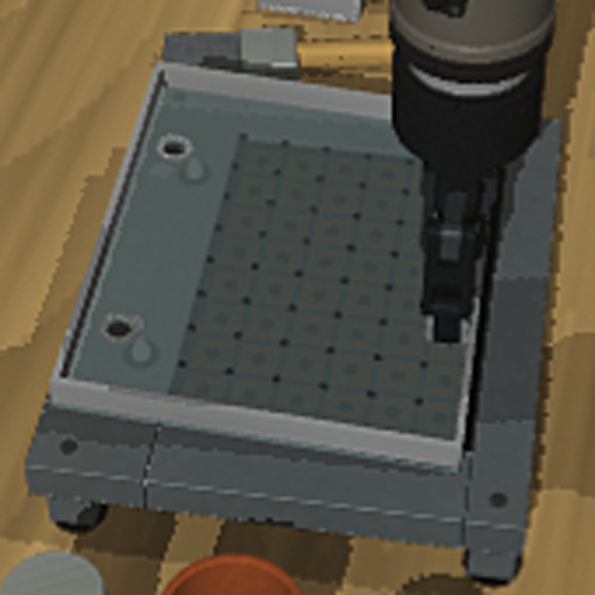

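View pics/top4z.png

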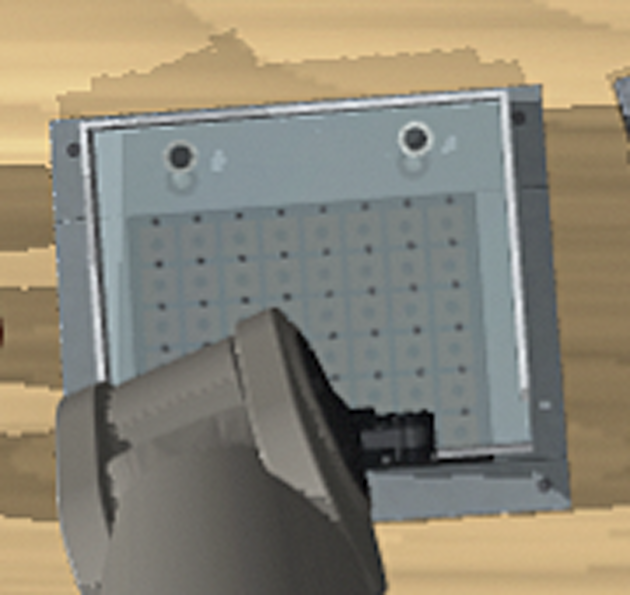

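```bash
python3 -m crank '[[[-0.002,0,0],[0,0,0],0.085],[[-0.002,0,0],[0,0,0],0.085],[[-0.002,0,0],[0,0,0],0.085],[[-0.002,0,0],[0,0,0],0.085],[[-0.001,0,0],[0,0,0],0.085],[[-0.001,0,0],[0,0,0],0.085],[[0,0,0],[0,0,0],0.085]]'
python3 look.py 5
```

```text
t: 11.9
eef_pos: [0.4708, 0.0753, 0.0682]
tool_rot: [0.0, 0.999, 0.04, -0.0]
contact_force: [0.1, 1.1, -0.5]
gripper_width: 0.989
```

View pics/top5z.png

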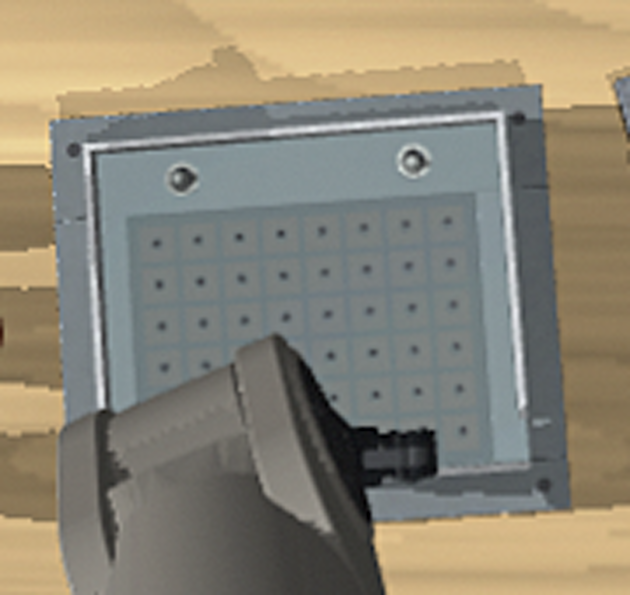

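View pics/side5z.png

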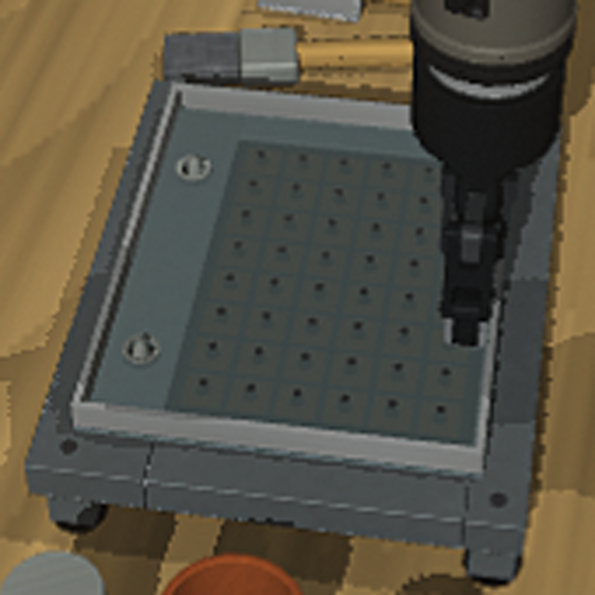

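Both pins now show inside the bush rings and the far rim is down. I'll back off inside the pan and lift clear.

```bash
python3 -m crank '[[[0.004,0,0],[0,0,0],0.085],[[0.008,0,-0.002],[0,0,0],0.085],[[0,0,-0.03],[0,0,0],0.085],[[0,0,-0.05],[0,0,0],0.085],[[0,0,-0.05],[0,0,0],0.085],[[-0.03,0,-0.04],[0,0,0],0.085],[[0,-0.05,0],[0,0,0],0.085],[[0,0,0],[0,0,0],0.085]]'
python3 look.py 6
python3 - <<'E'
from h import *
p,d=bot.read_camera('wrist'); cv2.imwrite('pics/wrist6.png',p[:,:,::-1]);np.save('pics/wrist6.npy',d)
p=p[:200,100:400,::-1];cv2.imwrite('pics/wrist6z.png',cv2.resize(p,None,fx=2.6,fy=2.6))
E
```

```text
t: 13.0
eef_pos: [0.4494, 0.1275, 0.2416]
tool_rot: [-0.001, 0.999, 0.043, 0.001]
contact_force: [0.3, -0.8, 1.0]
gripper_width: 0.998
```

View pics/wrist6.png

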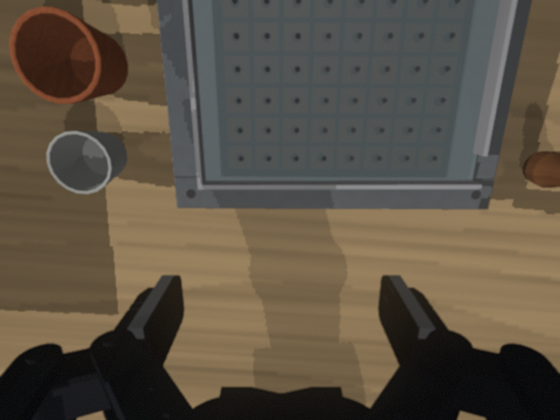

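View pics/side6z.png

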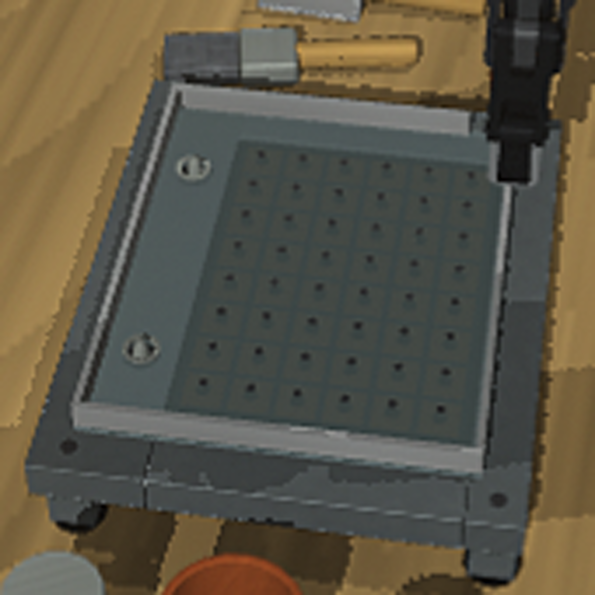

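View pics/top6z.png

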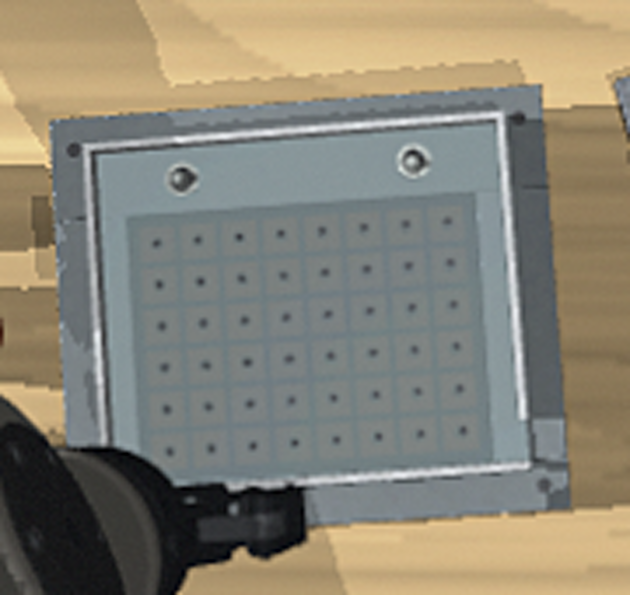

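Run:
```python
from h import *
np.set_printoptions(precision=4,suppress=True)
def pts(n,d):
    c=bot.calibration(n);K=np.array([[c['fx'],0,c['cx']],[0,c['fy'],c['cy']],[0,0,1]])
    v,u=np.mgrid[:420,:560];q=cv2.undistortPoints(np.stack([u,v],-1).reshape(-1,1,2).astype(float),K,np.array(c['D']))[:,0]
    P=np.c_[q,np.ones(len(q))]*d.reshape(-1,1);E=c['extrinsics'];return P@E[:3,:3].T+E[:3,3]
th=.079;R=np.array([[np.cos(th),-np.sin(th)],[np.sin(th),np.cos(th)]])
for n in ['top','side']:
    p,d=bot.read_camera(n); P=pts(n,d); P=P[d.ravel()>0]
    S=np.c_[(P[:,:2]-[.5585,.0815])@R,P[:,2]]
    def reg(a,b,c,e,lo=.03,hi=.11):
        m=(S[:,0]>a)&(S[:,0]<b)&(S[:,1]>c)&(S[:,1]<e)&(S[:,2]>lo)&(S[:,2]<hi);return S[m]
    for nm,a in dict(st_far=(.109,.122,-.1,.1),st_left=(-.08,.1,.132,.146),rim_far=(.098,.108,-.1,.1),rim_near=(-.108,-.098,-.1,.02),rim_left=(-.02,.1,.120,.128),sheet_far=(.06,.095,-.1,.1),sheet_near=(-.095,-.06,-.1,0)).items():
        s=reg(*a); 
        if len(s): print(n,nm,len(s),np.percentile(s[:,2],[10,50,90,98]))
```

```text
top st_far 465 [0.0527 0.0545 0.0566 0.0577]
top st_left 525 [0.0526 0.0546 0.0567 0.0579]
top rim_far 570 [0.0574 0.0634 0.0754 0.0773]
top rim_near 264 [0.0532 0.0622 0.0757 0.0773]
top rim_left 273 [0.0587 0.0712 0.0757 0.0774]
top sheet_far 1567 [0.0567 0.0586 0.0607 0.062 ]
top sheet_near 815 [0.0567 0.0585 0.0605 0.0616]
side st_far 409 [0.0537 0.0552 0.057  0.0578]
side st_left 665 [0.0531 0.055  0.0567 0.0577]
side rim_far 444 [0.0585 0.0693 0.076  0.0775]
side rim_near 185 [0.0547 0.0592 0.0758 0.0771]
side rim_left 650 [0.0554 0.0662 0.0752 0.0769]
side sheet_far 1325 [0.0575 0.0593 0.0612 0.0628]
side sheet_near 611 [0.0574 0.0592 0.0609 0.0619]
```

Run:
```python
from h import *
a=cv2.imread('pics/top0.png');b=cv2.imread('pics/top6.png')
print(cv2.absdiff(a,b)[130:260,335:410].max(2).__gt__(60).sum(), cv2.absdiff(a,b)[150:265,115:160].max(2).__gt__(60).sum())
print(bot.hand_in())
```

```text
592 407
the job is handed in; nothing more can be done
None
```

View pics/top6.png

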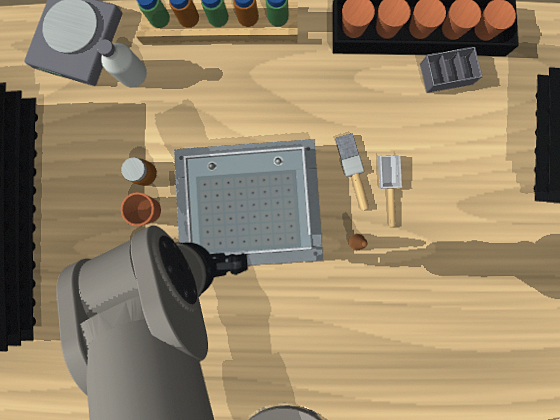

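The plate appears to be seated over both pins and lying flat, and the job is handed in at about 13 s on the robot's clock. No verdict was reported.

**What I did:** I pushed the outside of the right rim with both open fingertips, about 20 mm to the left, which also squared the plate up with the station. I then drew the inside of the near rim about 33 mm towards the robot until both holes dropped over the pins. Finally I backed the fingers off inside the pan and lifted clear. The contact force I read between moves stayed below about 4 N.

**Last checks:**
- **Pins:** the top and side pictures show both pins inside their bush rings.
- **Flatness:** the sheet's top is about 4 mm above the station at both the far and near ends, in both cameras. That matches a 4 mm sheet lying flat, with no measurable slope.
- **Robot:** the hand was well clear, with the TCP at 0.24 m and only noise in the force reading.
- **Bystanders:** the jar, pot, brush, scoop and dibber are where they were in the first top picture. The arm hides the cup there, but the final wrist picture shows it standing beside the pot.

**Checks that disagreed:**
- **Sideways offset:** partway through, the side camera put it about 5 mm away from the top camera's value. I put this down to the assumed height of the pin points and trusted the top view, and the holes then dropped on.
- **Bystander areas:** a raw pixel comparison changed in these areas (592 and 407 pixels). I ran it just before handing in but looked at the picture only afterwards; I put the change down to the arm and its shadows.

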